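Release the steel ball from the two-lane feeder

TASK

Push the blue catch box sideways along its guide until it stands squarely in front of the outlet of the lane that holds the dark steel ball, then press that lane's red paddle all the way down so that its gate lifts and the ball rolls out into the box, and let the paddle come back up so that the gate shuts again. Only push and press: nothing is to be gripped or lifted, and neither ball may be touched with the robot. Keep the white ball behind its shut gate, and leave the loose things round the feeder where they are.

Things in the scene. Friction and masses are not known exactly. Their poses are not given: they have to be found in the camera images.
- feeder: Fixed two-lane ball feeder; origin on the bench. Its -x is the outlet side (to the robot), +y left. Plywood base 10 mm thick, x -125..100, y -135..135 mm. Lanes centred on y = +50 (left) and -50 mm (right) (orange floors) slope to outlets at x -40, z 50 mm; walls 72 mm high there, 95 at the back. A yellow gate at x -15 holds one ball in each lane. Lever posts at x -15, y +/-105, 102 mm high.
- left_lever (a joint): Rocking lever of the left lane, rad: 0 = at rest, gate shut; grows as its outer red paddle is pressed down; the ball gets free at about 0.40; stop at 0.52. A spring returns it to 0 when let go; paddle force about 2 N at first, 4 N at the bottom. Pivot axis along the feeder's x at y = +105, z = 95 mm.
- right_lever (a joint): Same for the right lane, mirrored (pivot at y = -105 mm).
- left_pad (a point): Centre of the upper face of the left lever's red paddle (36 x 40 x 6 mm), the point to press straight down. Outboard of the left lane at feeder x -15, y about +180 mm; z about 124 mm at rest, 84 mm fully pressed. Moves with the lever. The paddle slopes up outwards by 0.25 rad at rest and down by as much when pressed.
- right_pad (a point): Same for the right lever's red paddle, outboard of the right lane (feeder y about -180 mm).
- catch_box (a joint): Position of the catch box on its guide along the feeder's y, m: 0 = midway, +0.05 = in front of the left lane's outlet, -0.05 = in front of the right lane's; range -0.07 to 0.07. It slides stiffly (about 2 N) and stays where it is left. It cannot be lifted off.
- box_in (a point): Centre of the inner floor of the blue open catch box, 14 mm above the bench. Box 70 (feeder x) by 64 mm (feeder y) outside, walls 4 mm; side walls (facing feeder +y and -y) have their rim 43 mm above the bench, the front wall 55 mm. Push on the outside of a side wall, above the 17 mm high guide strips before and behind the box.
- left_spot (a point): Where box_in should come for the box to stand squarely in front of the left outlet.
- right_spot (a point): The same for the right outlet.
- left_wait (a point): Centre of a ball that waits behind the left lane's gate.
- right_wait (a point): Centre of a ball that waits behind the right lane's gate.
- steel_ball_center (a point): Centre of the dark grey steel ball, 24 mm across; waits behind the gate of the left or the right lane.
- white_ball_center (a point): Centre of the white plastic ball, 24 mm across; waits in the other lane.
- electrical_tape: Loose roll of black tape, 58 mm across, 19 mm high, lying beside the feeder; origin under its centre. Leave it alone.
- offcut: Loose softwood offcut 60 x 60 x 20 mm, beside the feeder; origin under its centre. Leave it alone.
- jar_nuts: Loose screw-top jar of nuts, 68 mm across, 95 mm high; origin under its centre. Leave it alone.
- steel_ball: The steel ball as a body (its orientation turns as it rolls; use steel_ball_center for its position).
- white_ball: The white ball as a body (use white_ball_center for its position).

How it is judged:
By the outcome, as a careful person would: the job done as asked, in the order asked, and still so for the second after the job is handed in, with the robot touching nothing.
It also fails if it takes over 51 s, if anything falls off the work surface, if the arm or the gripper's body presses on something with over 40 N, if the wrist force passes 120 N, or if a joint passes its speed limit or range.

ROBOT

A 6-joint arm with a two-finger parallel gripper is mounted at the origin on a cart in front of the work surface, level with it; the furniture and walls round the work are solid. World frame = base frame: x ahead of the robot, y to its left, z up, the work surface at z = 0. Lengths are in m, angles in rad, forces in N, time in s.
With the tool pointing down it reaches from about 0.375 to 0.925 m from the base axis. Payload 5.7 kg.
Tool frame: the origin (TCP) lies midway between the tips of the shut fingers; the grasp point (between the pads) lies 19 mm behind it (pinch_z is the distance from the TCP to the grasp point, in m); z points along the fingers, y is the line along which they close (so a half turn about z gives the same grasp; the last joint's range is limited). The gripper opens to 85 mm and grips with 20 to 120 N. Pads are 22 mm wide; open, the fingers measure 114 mm over their backs; the gripper's body (76 mm by 85 mm) begins 54 mm behind the grasp point. The pads swing forward as they close: fully open they stand 13 mm farther back than shut.
Start: joints at [1.074, 0.359, 1.51, -0, 1.272, -0.115], TCP at [0.224, 0.557, 0.207] pointing down, gripper open.
Joint ranges: [-2.97, 2.97], [-1.01, 2.36], [0.21, 2.38], [-0.96, 4.11], [0.2, 2.71], [-2.98, 2.98]. Speed limits (rad/s): [2.39, 2.39, 3.14, 3.14, 3.14, 3.14].

INTERFACE

Orientations are given as a unit quaternion [x, y, z, w].
In Python, from cell import get_obs, read_camera, finish_job, pinch_z gives the robot as it stands.
- The arm moves only by the tool send_rows, never from a script. Its argument "rows" is a list of rows, each a list of 4 numbers: the shift along the tool's x, y, z in m, then the turn about the tool's z in degrees. A call has exactly 10 rows; each row is the pose to reach, as a shift and turn from the pose commanded when the call began, along the tool's axes at that moment; what a row does not reach only later rows make up. A row lasts 1/12 s, in which the tool goes at most 41.7 mm and 7.16 degrees, less where a joint would pass 70% of its speed; a pose out of reach is approached as far as the arm can. A call with a gripper value outside its range is refused whole. "hand" is the gripper's target within -1 to 1 (fully open at 1, half-way at 0, shut at -1), set as the call begins (left out, the last holds). The fingers move at their own pace and stop on an object; "squeeze" is the grip in N (left out, the last holds). Time passes only in rows, so rows that repeat a pose let the fingers close, or fill a call up. It gives the time, the measured TCP pose, the force, the opening and the grip force at its end, in the units of the state.
- get_obs(): the state, without advancing time (a new reading comes with each control period).
- read_camera(name): name is "scene" or "top" or "wrist"; returns a dict with "frame" (400x640x3 uint8, red, green, blue), "vfov" (degrees; the focal length in pixels is half the picture's height over the tangent of half this angle, whatever the lens; pixels are square), "cx", "cy" (the principal point, pixels), "dist_coeffs" ([k1, k2, p1, p2, k3] as OpenCV has them; the pictures are not rectified), "rvec" (rotation vector, rad) and "tvec" (3), from world to camera coordinates, as OpenCV has them. Camera axes: x right, y down, z forward; pixel columns grow to the right and rows downward; lengths in m; the calibration is good to about 2 mm. A picture is of the moment at which its call begins. There is no depth.
- finish_job(): hands the job in; it is judged then, once.
The state is a dict: "time_s": time; "joint_pos": joint angles; "joint_vel": joint speeds; "tau": joint torques, N m; "tool_pos": TCP position; "tool_rot": TCP orientation; "contact_force": force on the tool from outside, world axes, zero at the start; "ft_torque": the same for the moment, N m; "opening": finger opening in m; "grasp_force": force on a finger pad.
Only numpy, scipy, OpenCV 4.12 (cv2) and the standard library are available. Lean on these libraries where they do the work, as an engineer would, in place of code of your own. Each camera call takes 0.05 s, during which the arm holds its last target. There are 200 camera calls.

## Working session

There is one attempt and no reset: what is moved stays moved. The work goes in short steps, Python scripts to look and compute and a tool call to move; the robot and the scene stay as the last step left them, time stands still between calls to the robot, and variables do not carry over. Pictures are saved under pics/ and viewed, at most 10 in all, crops included, and the job is handed in when it is done.

Besides the shell and the picture viewer there is one more tool, called after ">>>" by a JSON object that holds its "name" and its "arguments", one argument or row to a line. send_rows: Moves the arm, as the interface text tells. Its arguments: {"type":"object","properties":{"rows":{"type":"array"},"hand":{"type":"number"},"squeeze":{"type":"number"}},"required":["rows"]}

```bash
mkdir -p pics
cat > h.py <<'E'
import cv2,numpy as np
from cell import *
def snap(n,f):
    c=read_camera(n); cv2.imwrite(f'pics/{f}.png',c['frame'][:,:,::-1]); np.save(f'pics/{f}.npy',c,allow_pickle=True); return c
def load(f): return np.load(f'pics/{f}.npy',allow_pickle=True).item()
def ray(c,uv):
    h=c['frame'].shape[0]; f=h/2/np.tan(np.radians(c['vfov'])/2)
    K=np.array([[f,0,c['cx']],[0,f,c['cy']],[0,0,1]])
    p=cv2.undistortPoints(np.array(uv,float).reshape(-1,1,2),K,np.array(c['dist_coeffs'],float)).reshape(-1,2)
    R=cv2.Rodrigues(np.array(c['rvec'],float))[0]; t=np.array(c['tvec'],float).ravel()
    d=np.c_[p,np.ones(len(p))]@R
    return -R.T@t,d
def onz(c,uv,z):
    o,d=ray(c,uv); return o+d*((z-o[2])/d[:,2])[:,None]
def proj(c,P):
    h=c['frame'].shape[0]; f=h/2/np.tan(np.radians(c['vfov'])/2)
    K=np.array([[f,0,c['cx']],[0,f,c['cy']],[0,0,1]])
    return cv2.projectPoints(np.array(P,float).reshape(-1,1,3),np.array(c['rvec'],float),np.array(c['tvec'],float),K,np.array(c['dist_coeffs'],float))[0].reshape(-1,2)
E
python3 - <<'E'
from h import *
snap('top','t0');snap('scene','s0')
print({k:v for k,v in get_obs().items() if k in('tool_pos','tool_rot','time_s')})
E
```

```text
{'time_s': 0.1, 'tool_pos': array([0.22322864, 0.55621801, 0.20592958]), 'tool_rot': array([ 1.89727932e-01,  9.81836344e-01, -8.01213034e-04, -2.49722631e-04])}
```

View pics/t0.png

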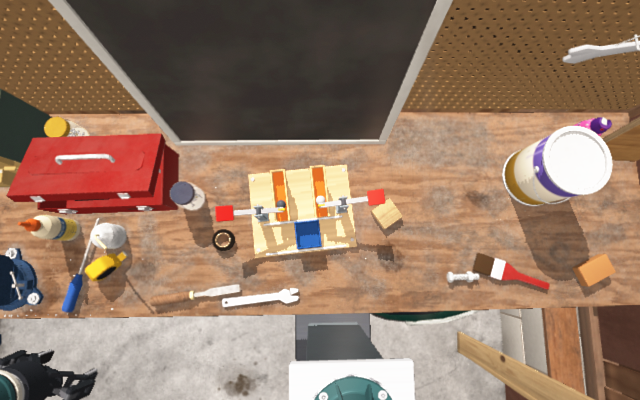

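View pics/s0.png

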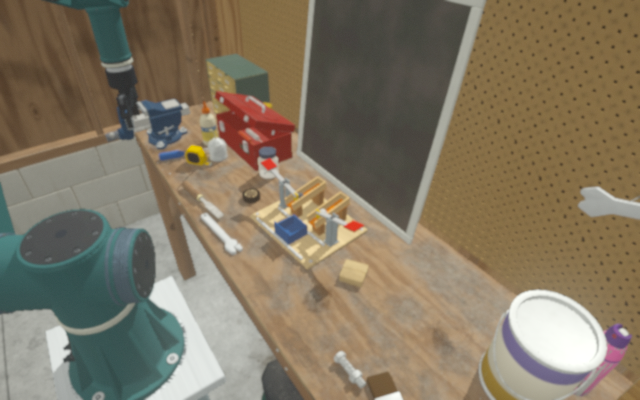

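The top view shows the dark ball in the left lane at about (281,206) and the white ball at (320,200) in the right lane. The blue box is at (308,234), the left red paddle at (225,213), the right one at (376,197), and the tape at (223,240). Next I'll measure these.

Run:
```python
from h import *
c=load('t0');im=c['frame'];hsv=cv2.cvtColor(im,cv2.COLOR_RGB2HSV)
def blobs(m,roi,n):
    k=np.zeros(m.shape,np.uint8);x0,y0,x1,y1=roi;k[y0:y1,x0:x1]=m[y0:y1,x0:x1]
    N,l,s,ce=cv2.connectedComponentsWithStats(k)
    return [(ce[i],s[i],cv2.minAreaRect(np.argwhere(l==i)[:,::-1].astype(np.float32))) for i in np.argsort(-s[1:,4])[:n]+1]
roi=(205,155,405,265)
red=blobs(cv2.inRange(hsv,(0,190,120),(5,255,255))|cv2.inRange(hsv,(174,190,120),(180,255,255)),roi,2)
P=[onz(c,b[0],.124)[0] for b in red]; print('red',[b[0] for b in red],P)
P=sorted(P,key=lambda p:-p[1])
blue=blobs(cv2.inRange(hsv,(105,120,50),(125,255,255)),roi,1)[0]
print('blue',blue, onz(c,cv2.boxPoints(blue[2]),.043))
L,R=P; u=(L-R)[:2]; print('dist',np.linalg.norm(u)); yaw=np.arctan2(-u[0],u[1]); 
ey=u/np.linalg.norm(u); ex=np.array([ey[1],-ey[0]]); O=(L+R)[:2]/2+.015*ex
print('yaw',np.degrees(yaw),'O',O)
def W(x,y,z): return [*(O+x*ex+y*ey),z]
Q=[W(x,y,.01) for x,y in[(-.125,-.135),(-.125,.135),(.1,.135),(.1,-.135)]]
s=4;x0,y0=205,155
big=cv2.resize(im[y0:265,x0:405],None,fx=s,fy=s,interpolation=cv2.INTER_CUBIC)[:,:,::-1].copy()
for p in [*Q,W(-.04,.05,.05),W(-.04,-.05,.05),W(-.015,.18,.124),W(-.015,-.18,.124),W(-.015,.105,.102),W(-.015,-.105,.102)]:
    q=proj(c,p)[0]; cv2.circle(big,tuple(int(v) for v in (q-[x0,y0]+.5)*s),3,(0,255,0),-1)
cv2.imwrite('pics/t0c.png',big)
```

```text
red [array([224.05241935, 213.00806452]), array([380.1978022 , 197.04395604])] [array([0.52239701, 0.30222553, 0.124     ]), array([ 0.55635703, -0.06774455,  0.124     ])]
blue (array([307.39625585, 234.07800312]), array([295, 220,  26,  29, 641], dtype=int32), ((307.4109191894531, 234.10891723632812), (26.567493438720703, 24.278907775878906), 84.2894058227539)) [[0.50660775 0.14195159 0.043     ]
 [0.51204943 0.07976767 0.043     ]
 [0.4443063  0.07398466 0.043     ]
 [0.4391215  0.13552225 0.043     ]]
dist 0.37152542831535
yaw 5.2445549055066785 O [0.55431423 0.1186116 ]
```

View pics/t0c.png

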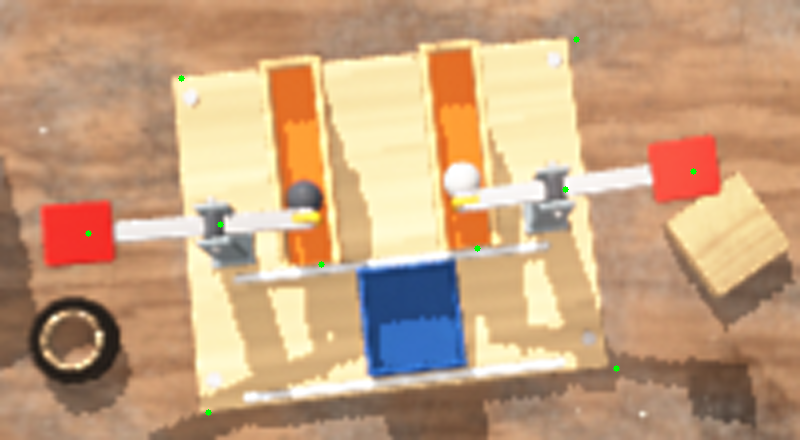

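The enlarged crop shows clean features. Base corners are at crop (172,78), (568,40), (607,367) and (200,411), and the pad centres at (78,232) and (684,168). The steel ball is in the left lane, and the box sits to the right of the left outlet. My right pad centroid was off, so I'll refit on these points.

```bash
cat > fr.py <<'E'
from h import *
c=load('t0')
px=lambda a:np.array(a)/4-.5+[205,155]
M=[((.1,.135,.01),(172,78)),((.1,-.135,.01),(568,40)),((-.125,-.135,.01),(607,367)),((-.125,.135,.01),(200,411)),((-.015,.18,.124),(78,232)),((-.015,-.18,.124),(684,168))]
A=np.array([m[0][:2] for m in M]);B=np.array([onz(c,px(m[1]),m[0][2])[0][:2] for m in M])
a0,b0=A.mean(0),B.mean(0);H=(A-a0).T@(B-b0);U,S,V=np.linalg.svd(H);R=(U@V).T
O=b0-R@a0
def W(x,y,z=0): return np.array([*(O+R@[x,y]),z])
def F(p): return R.T@(np.array(p)[:2]-O)
E
python3 - <<'E'
from fr import *
print('res mm',np.round(1000*(B-(A@R.T+O)),1).tolist(),'yaw',np.degrees(np.arctan2(R[1,0],R[0,0])),'O',O)
for n,p,z in [('boxFL',(369,376),.055),('boxFR',(467,367),.055),('boxBL',(358,268),.043),('boxBR',(456,258),.043),('tape',(75,340),.019),('steel',(304,197),.062)]:
    w=onz(c,px(p),z)[0];print(n,w,F(w))
for n,p in [('spotL',(-.085,.05)),('padL',(-.015,.18)),('pushstart',(-.085,-.06))]: print(n,W(*p))
from scipy.spatial.transform import Rotation as T
print(T.from_quat(get_obs()['tool_rot']).as_matrix().round(3), get_obs()['tool_pos'],get_obs()['joint_pos'],pinch_z)
E
```

```text
res mm [[-0.4, 0.4], [-1.2, -0.2], [0.2, 0.7], [0.6, -0.4], [0.0, -0.0], [0.8, -0.4]] yaw 5.322868171779315 O [0.55521579 0.12457868]
boxFL [0.4389301 0.1348235 0.055    ] [-0.11483384  0.02098823]
boxFR [0.44362158 0.07321439 0.055     ] [-0.11587795 -0.04079042]
boxBL [0.50815201 0.1419709  0.043     ] [-0.04524738  0.02168324]
boxBR [0.51380624 0.07888736 0.043     ] [-0.04546967 -0.0416528 ]
tape [0.46572853 0.32728604 0.019     ] [-0.07029661  0.21013479]
steel [0.55188722 0.17511142 0.062     ] [0.00137361 0.05062362]
spotL [0.46594393 0.16647779 0.        ]
padL [0.52358223 0.30241095 0.        ]
pushstart [0.47614841 0.05695213 0.        ]
[[-0.928  0.373 -0.001]
 [ 0.373  0.928 -0.001]
 [ 0.    -0.002 -1.   ]] [0.22322864 0.55621801 0.20592958] [ 1.07393130e+00  3.59437664e-01  1.51133814e+00 -6.74592769e-06
  1.27249529e+00 -1.15092823e-01] 0.0187
```

Fit residuals are about 1 mm. The box is at -0.010 and must go to +0.050. I'll move to the right side of the box with the fingers shut.

>>> {"name": "send_rows", "arguments": {
  "rows": [
    [-0.01,-0.009,0,-2.72],
    [-0.03,-0.027,0,-5.44],
    [-0.06,-0.053,0,-8.16],
    [-0.09,-0.08,0,-10.88],
    [-0.12,-0.107,0,-13.6],
    [-0.15,-0.133,0,-16.32],
    [-0.18,-0.16,0,-19.04],
    [-0.21,-0.187,0,-21.76],
    [-0.235,-0.209,0,-24.5],
    [-0.25,-0.222,0,-27.2]
  ],
  "hand": -1
}}

```text
time_s: 0.93
tool_pos: [0.3735, 0.2545, 0.2065]
tool_rot: [-0.047, 0.999, -0.001, -0.0]
contact_force: [0.4, -0.2, -0.7]
opening: 0.0002
grasp_force: 0.0
```

```bash
cat > st.py <<'E'
from fr import *
from scipy.spatial.transform import Rotation as T
s=get_obs();m=T.from_quat(s['tool_rot']).as_matrix()
print('t',s['time_s'],'F',F(s['tool_pos']).round(4),'z',s['tool_pos'][2].round(4),'yaw err',np.degrees(np.arctan2(*(R.T@m[:2,1]))),'f',s['contact_force'].round(2),s['opening'],'q6',s['joint_pos'][5])
E
python3 st.py
```

```text
t 0.9333 F [-0.1689  0.1462] z 0.2065 yaw err -0.04555214759077977 f [ 0.36 -0.23 -0.74] 0.00015299219901473748 q6 -1.2178281463447138
```

>>> {"name": "send_rows", "arguments": {
  "rows": [
    [-0.005,-0.012,0,0],
    [-0.014,-0.036,0,0],
    [-0.026,-0.066,0,0],
    [-0.038,-0.096,0,0],
    [-0.05,-0.127,0,0],
    [-0.062,-0.157,0,0],
    [-0.073,-0.185,0,0],
    [-0.082,-0.208,0,0],
    [-0.087,-0.221,0,0],
    [-0.089,-0.226,0,0]
  ]
}}

```text
time_s: 1.77
tool_pos: [0.4833, 0.0388, 0.2065]
tool_rot: [-0.045, 0.999, -0.0, 0.0]
contact_force: [0.7, 0.1, 0.1]
opening: 0.0
grasp_force: 0.0
```

>>> {"name": "send_rows", "arguments": {
  "rows": [
    [0,0,0.01,0],
    [0,0,0.03,0],
    [0,0,0.055,0],
    [0,0,0.08,0],
    [0,0,0.105,0],
    [0,0,0.13,0],
    [0,0,0.15,0],
    [0,0,0.165,0],
    [0,0,0.174,0],
    [0,0,0.176,0]
  ]
}}

```text
time_s: 2.6
tool_pos: [0.4801, 0.0419, 0.0289]
tool_rot: [-0.047, 0.999, 0.0, -0.002]
contact_force: [0.1, 0.6, 0.5]
opening: 0.0002
grasp_force: 0.0
```

```bash
python3 st.py; python3 -c "
from h import *
c=snap('top','t1');im=c['frame'][150:270,200:410]
cv2.imwrite('pics/t1c.png',cv2.resize(im,None,fx=3.5,fy=3.5,interpolation=2)[:,:,::-1])"
```

```text
t 2.6 F [-0.0824 -0.0754] z 0.0289 yaw err -0.061334414546102535 f [0.14 0.61 0.55] 0.0002461485717897439 q6 -1.7214359739718017
```

View pics/t1c.png

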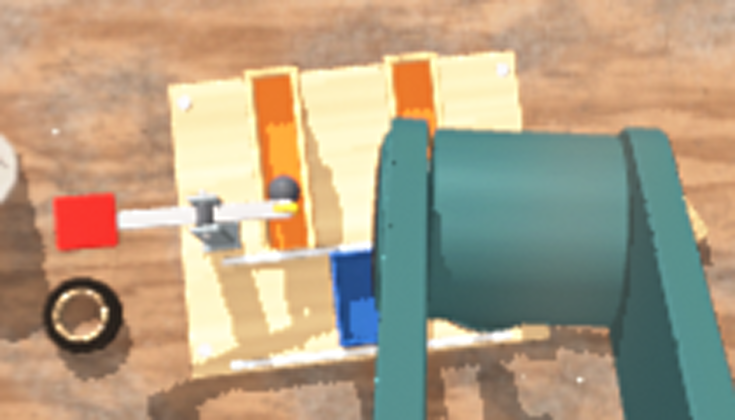

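The box is untouched; its left edge is visible at (335,300) in this crop. I'll push most of the way first.

>>> {"name": "send_rows", "arguments": {
  "rows": [
    [0,0.003,0,0],
    [0,0.008,0,0],
    [0,0.014,0,0],
    [0,0.022,0,0],
    [0,0.031,0,0],
    [0,0.04,0,0],
    [0,0.049,0,0],
    [0,0.057,0,0],
    [0,0.063,0,0],
    [0,0.066,0,0]
  ]
}}

```text
time_s: 3.48
tool_pos: [0.4761, 0.1076, 0.0307]
tool_rot: [-0.047, 0.999, 0.0, -0.0]
contact_force: [0.6, -0.7, 0.1]
opening: 0.0003
grasp_force: 0.0
```

>>> {"name": "send_rows", "arguments": {
  "rows": [
    [0,0,0,0],
    [0,0,0,0],
    [0,0,0,0],
    [0,0,0,0],
    [0,0,0,0],
    [0,0,0,0],
    [0,0,0,0],
    [0,0,0,0],
    [0,0,0,0],
    [0,0,0,0]
  ]
}}

```text
time_s: 4.32
tool_pos: [0.4763, 0.1065, 0.0307]
tool_rot: [-0.046, 0.999, -0.0, -0.0]
contact_force: [-0.4, -0.7, -0.2]
opening: -0.0001
grasp_force: 0.0
```

```bash
python3 st.py
cat > box.py <<'E'
from fr import *
import sys
c=snap('top',sys.argv[1]);hsv=cv2.cvtColor(c['frame'],cv2.COLOR_RGB2HSV)
m=cv2.inRange(hsv,(105,120,50),(125,255,255));m[:,:250]=0;m[:,350:]=0;m[:205]=0;m[262:]=0
c0=load('t0');
def edges(c,m):
    # feeder y of left/right edge of blue at x -0.08, rim height .043
    n=np.argwhere(m>0)[:,::-1].astype(float);w=onz(c,n,.043);f=(w[:,:2]-O)@R
    k=abs(f[:,0]+.08)<.015; return f[k,1].max(),f[k,1].min(),k.sum()
h0=cv2.cvtColor(c0['frame'],cv2.COLOR_RGB2HSV);m0=cv2.inRange(h0,(105,120,50),(125,255,255));m0[:,:290]=0;m0[:,325:]=0;m0[:205]=0;m0[262:]=0
print('ref',edges(c0,m0),'now',edges(c,m))
E
python3 box.py t2
```

```text
t 4.3167 F [-0.0803 -0.0107] z 0.0307 yaw err 0.0007733755004987437 f [-0.37 -0.67 -0.19] -9.827820188083031e-05 q6 -1.5851714404237962Traceback (most recent call last):
  File "box.py", line 11, in <module>
    print('ref',edges(c0,m0),'now',edges(c,m))
                                   ~~~~~^^^^^
  File "box.py", line 9, in edges
    k=abs(f[:,0]+.08)<.015; return f[k,1].max(),f[k,1].min(),k.sum()
                                   ~~~~~~~~~~^^
    return umr_maximum(a, axis, None, out, keepdims, initial, where)
ValueError: zero-size array to reduction operation maximum which has no identity
```

```bash
python3 -c "
from h import *
a=snap('scene','s1')['frame'][150:290,220:420];b=snap('wrist','w1')['frame']
a=cv2.resize(a,(571,400),interpolation=2);b=cv2.resize(b,(320,200))
o=np.zeros((600,600,3),np.uint8);o[:400,:571]=a;o[400:,:320]=b
cv2.imwrite('pics/v1.png',o[:,:,::-1])"
```

```text
(no output)
```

View pics/v1.png

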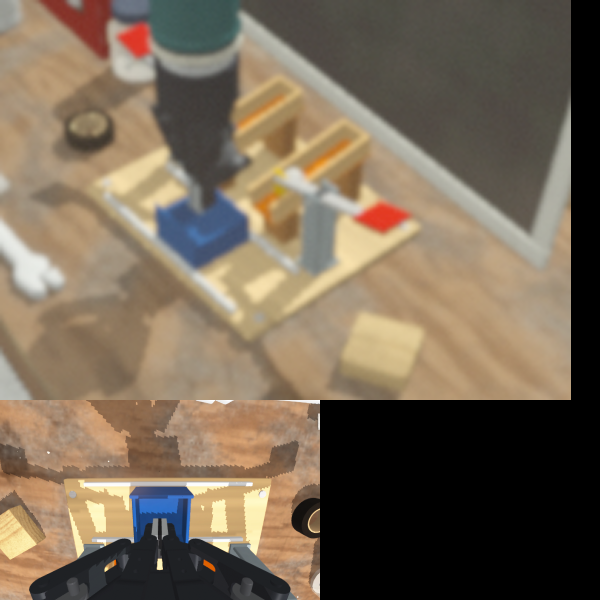

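The scene crop appears to show the fingertips inside the box's outline, at about (205,205), instead of outside its right wall. I'll check this by projecting the geometry.

Run:
```python
from fr import *
a=load('s1');w=load('w1');s=get_obs()
def crop(q): return (q-[220,150])*571/200
P=W
print('tcp scene crop',crop(proj(a,s['tool_pos'])))
print('tcp wrist/2',proj(w,s['tool_pos'])/2)
for q in(-.01,.034,.05):
    print(q,'FR,FL,BR,BL scene',crop(proj(a,[W(-.115,q-.032,.055),W(-.115,q+.032,.055),W(-.045,q-.032,.043),W(-.045,q+.032,.043)])).round().tolist(),'wrist',(proj(w,[W(-.115,q-.032,.055),W(-.115,q+.032,.055)])/2).round().tolist())
b=w['frame'];y,x=np.nonzero(cv2.inRange(cv2.cvtColor(b,cv2.COLOR_RGB2HSV),(105,120,50),(125,255,255))[:300]);print('blue wrist/2',x.min()/2,x.max()/2,y.min()/2,y.max()/2)
```

```text
tcp scene crop [[202.71494226 225.42513684]]
tcp wrist/2 [[159.52126057 117.59318906]]
-0.01 FR,FL,BR,BL scene [[193.0, 240.0], [153.0, 205.0], [251.0, 217.0], [210.0, 184.0]] wrist [[128.0, 94.0], [193.0, 94.0]]
0.034 FR,FL,BR,BL scene [[165.0, 216.0], [127.0, 182.0], [223.0, 194.0], [184.0, 163.0]] wrist [[172.0, 94.0], [237.0, 94.0]]
0.05 FR,FL,BR,BL scene [[155.0, 207.0], [117.0, 174.0], [213.0, 186.0], [175.0, 155.0]] wrist [[189.0, 94.0], [252.0, 94.0]]
blue wrist/2 129.5 193.0 87.0 143.0
```

Run:
```python
from fr import *
a=load('s1');w=load('w1');s=get_obs();t=s['tool_pos']
x0,y0,k=260,190,7
im=cv2.resize(a['frame'][y0:250,x0:325],None,fx=k,fy=k,interpolation=2)[:,:,::-1].copy()
def dot(p,col): cv2.circle(im,tuple(int(v) for v in (proj(a,p)[0]-[x0,y0]+.5)*k),3,col,-1)
dot(t,(0,255,0));dot(t+[0,0,.02],(0,255,255))
for p in [W(-.115,-.042,.055),W(-.045,-.042,.043),W(-.115,.022,.055),W(-.045,.022,.043)]: dot(p,(255,255,255))
w2=w['frame'][160:320,200:440][:,:,::-1];w2=cv2.resize(w2,(330,220))
o=np.zeros((600,800,3),np.uint8);o[:420,:455]=im;o[:220,460:790]=w2
cv2.imwrite('pics/v2.png',o)
```

```text
(no output)
```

View pics/v2.png

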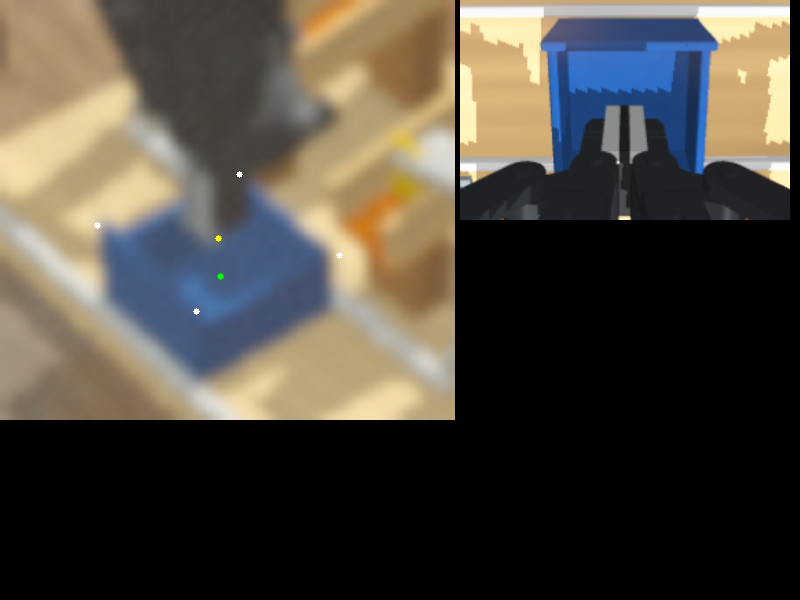

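The fingertips match the yellow dot, about 20 mm above the reported TCP. They passed over the 43 mm rim, and the box is still at -0.010. I'll raise the tool, go back to the right side, and descend about 19 mm lower than before.

>>> {"name": "send_rows", "arguments": {
  "rows": [
    [0,0,-0.008,0],
    [0,0,-0.02,0],
    [0,0,-0.03,0],
    [0,-0.005,-0.032,0],
    [0,-0.02,-0.032,0],
    [0,-0.04,-0.032,0],
    [0,-0.055,-0.032,0],
    [0,-0.063,-0.032,0],
    [0,-0.066,-0.032,0],
    [0,-0.066,-0.032,0]
  ]
}}

```text
time_s: 5.3
tool_pos: [0.4825, 0.0403, 0.0628]
tool_rot: [-0.046, 0.999, -0.0, 0.0]
contact_force: [0.7, 0.9, 0.2]
opening: 0.0002
grasp_force: 0.0
```

>>> {"name": "send_rows", "arguments": {
  "rows": [
    [0,0,0.005,0],
    [0,0,0.012,0],
    [0,0,0.02,0],
    [0,0,0.028,0],
    [0,0,0.036,0],
    [0,0,0.042,0],
    [0,0,0.047,0],
    [0,0,0.05,0],
    [0,0,0.05,0],
    [0,0,0.05,0]
  ]
}}

```text
time_s: 6.13
tool_pos: [0.4824, 0.0408, 0.0125]
tool_rot: [-0.046, 0.999, -0.0, -0.0]
contact_force: [0.3, 0.2, -0.0]
opening: -0.0001
grasp_force: 0.0
```

```bash
python3 st.py
python3 - <<'E'
from fr import *
a=snap('scene','s2');w=snap('wrist','w2');s=get_obs();t=s['tool_pos']
x0,y0,k=260,190,7
im=cv2.resize(a['frame'][y0:250,x0:325],None,fx=k,fy=k,interpolation=2)[:,:,::-1].copy()
def dot(p,col): cv2.circle(im,tuple(int(v) for v in (proj(a,p)[0]-[x0,y0]+.5)*k),3,col,-1)
dot(t,(0,255,0));dot(t+[0,0,.02],(0,255,255))
w2=cv2.resize(w['frame'][160:320,200:440][:,:,::-1],(330,220))
o=np.zeros((420,800,3),np.uint8);o[:420,:455]=im;o[:220,460:790]=w2
cv2.imwrite('pics/v3.png',o)
E
```

```text
t 6.1333 F [-0.0803 -0.0767] z 0.0125 yaw err 0.003585953124199141 f [ 0.32  0.24 -0.05] -6.967305794192805e-05 q6 -1.721897100708428
```

View pics/v3.png

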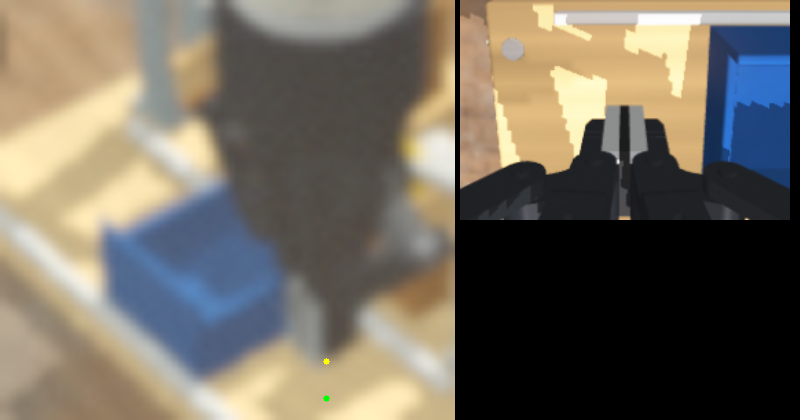

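The scene view shows the fingers now beside the right wall, with the tips near 31 mm height. I'll push, then measure the box from the wrist camera.

>>> {"name": "send_rows", "arguments": {
  "rows": [
    [0,0.003,0,0],
    [0,0.009,0,0],
    [0,0.016,0,0],
    [0,0.024,0,0],
    [0,0.032,0,0],
    [0,0.04,0,0],
    [0,0.048,0,0],
    [0,0.055,0,0],
    [0,0.06,0,0],
    [0,0.062,0,0]
  ]
}}

```text
time_s: 7.07
tool_pos: [0.4765, 0.1034, 0.0127]
tool_rot: [-0.047, 0.999, -0.0, -0.0]
contact_force: [-0.3, -2.5, 0.8]
opening: -0.0003
grasp_force: 1.0
```

```bash
python3 st.py
cat > wb.py <<'E'
from fr import *
import sys
def q(w):
    y,x=np.nonzero(cv2.inRange(cv2.cvtColor(w['frame'],cv2.COLOR_RGB2HSV),(105,120,50),(125,255,255))[:300])
    f=(onz(w,np.c_[x,y],.055)[:,:2]-O)@R; k=abs(f[:,0]+.115)<.004
    return np.percentile(f[k,1],[0.5,99.5]).round(4),f[k,1].mean().round(4),k.sum()
print('ref(-.010)',q(load('w1')),'now',q(snap('wrist',sys.argv[1])))
E
python3 wb.py w3
```

```text
t 7.0667 F [-0.0803 -0.0138] z 0.0127 yaw err -0.05260591088904455 f [-0.26 -2.48  0.81] -0.0003471179772971412 q6 -1.592542072492481
ref(-.010) (array([-0.0397,  0.0219]), np.float64(-0.0037), np.int64(1545)) now (array([-0.0059,  0.0556]), np.float64(0.0243), np.int64(2357))
```

>>> {"name": "send_rows", "arguments": {
  "rows": [
    [0,0.002,0,0],
    [0,0.005,0,0],
    [0,0.009,0,0],
    [0,0.013,0,0],
    [0,0.017,0,0],
    [0,0.02,0,0],
    [0,0.023,0,0],
    [0,0.0245,0,0],
    [0,0.025,0,0],
    [0,0.025,0,0]
  ]
}}

```text
time_s: 7.95
tool_pos: [0.4742, 0.1277, 0.0127]
tool_rot: [-0.046, 0.999, 0.0, -0.0]
contact_force: [-0.3, -0.8, -0.1]
opening: -0.0002
grasp_force: 0.1
```

```bash
python3 st.py; python3 wb.py w4
```

```text
t 7.95 F [-0.0803  0.0106] z 0.0127 yaw err -0.0036022182878094433 f [-0.35 -0.82 -0.11] -0.00015660254675209584 q6 -1.541783586617935
ref(-.010) (array([-0.0397,  0.0219]), np.float64(-0.0037), np.int64(1545)) now (array([0.0189, 0.08  ]), np.float64(0.0488), np.int64(2331))
```

The box reads about +0.049 to +0.0495. I'll retreat, rise, and go above the left pad.

>>> {"name": "send_rows", "arguments": {
  "rows": [
    [0,-0.006,0,0],
    [0,-0.015,0,0],
    [0,-0.02,-0.005,0],
    [0,-0.02,-0.02,0],
    [0,-0.02,-0.045,0],
    [0,-0.02,-0.075,0],
    [0,-0.02,-0.105,0],
    [0,-0.02,-0.13,0],
    [0,-0.02,-0.145,0],
    [0,-0.02,-0.15,0]
  ]
}}

```text
time_s: 8.83
tool_pos: [0.4782, 0.107, 0.1658]
tool_rot: [-0.046, 0.999, 0.0, 0.003]
contact_force: [0.6, -0.0, -0.8]
opening: -0.0
grasp_force: 0.0
```

>>> {"name": "send_rows", "arguments": {
  "rows": [
    [-0.004,0.01,0,0],
    [-0.01,0.03,0,0],
    [-0.018,0.053,0,0],
    [-0.027,0.08,0,0],
    [-0.036,0.107,0,0],
    [-0.045,0.134,0,0],
    [-0.054,0.159,0,0],
    [-0.06,0.178,0,0],
    [-0.064,0.187,0,0],
    [-0.065,0.19,0,0]
  ]
}}

```text
time_s: 9.67
tool_pos: [0.5229, 0.3042, 0.161]
tool_rot: [-0.047, 0.999, -0.0, -0.001]
contact_force: [-0.4, 0.1, 1.1]
opening: -0.0001
grasp_force: 0.0
```

```bash
python3 st.py;  python3 - <<'E'
from fr import *
b=snap('wrist','w5')['frame'];a=snap('top','t5')['frame'][150:270,200:410]
o=np.zeros((600,640,3),np.uint8);o[:366]=cv2.resize(a,(640,366),interpolation=2);o[366:,:374]=cv2.resize(b,(374,234))
cv2.imwrite('pics/v5.png',o[:,:,::-1])
E
python3 wb.py w6; python3 box.py t6
```

```text
t 9.6667 F [-0.0155  0.1818] z 0.161 yaw err -0.08628523272791266 f [-0.39  0.06  1.06] -8.142036559671256e-05 q6 -1.2527278066070837
ref(-.010) (array([-0.0397,  0.0219]), np.float64(-0.0037), np.int64(1545)) now (array([0.019 , 0.0883]), np.float64(0.0534), np.int64(328))
ref (np.float64(0.021751893444031004), np.float64(-0.04024786701731471), np.int64(283)) now (np.float64(0.079147984320212), np.float64(0.017420454414037254), np.int64(285))
```

View pics/v5.png

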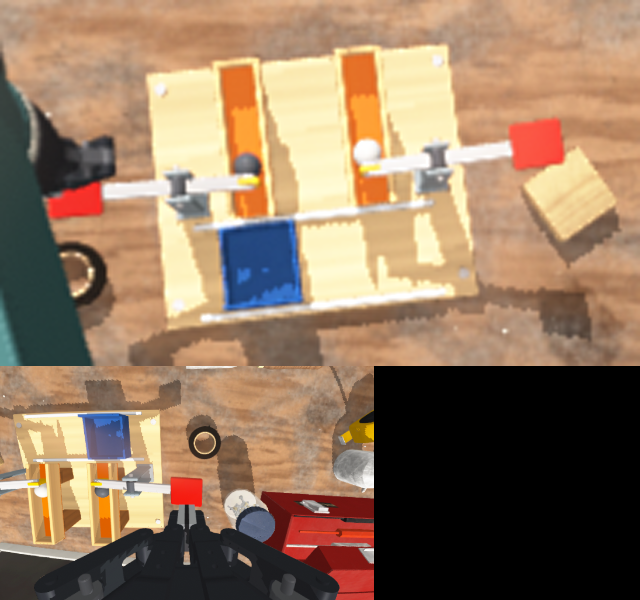

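The top view shows the box at (260,265), nearly in line with the left lane, whose outlet is at about (248,207). The steel ball is still shut in and everything else is in place. I'll check lane centre against box centre numerically.

Run:
```python
from fr import *
for f in('t0','t6'):
    c=load(f);hsv=cv2.cvtColor(c['frame'],cv2.COLOR_RGB2HSV)
    m=cv2.inRange(hsv,(5,190,100),(17,255,255));y,x=np.nonzero(m[155:262,262:340]);P=np.c_[x+262,y+155]
    for nm,z in(('floor',.05),):
        w=(onz(c,P,z)[:,:2]-O)@R
        for lo,hi in((-.045,-.02),(.0,.02)):
            for s in(1,-1):
                k=(w[:,0]>lo)&(w[:,0]<hi)&(w[:,1]*s>.02)&(abs(w[:,1])<.08)
                v=w[k,1];print(f,lo,s,k.sum(),v.min().round(4),v.max().round(4))
    mb=cv2.inRange(hsv,(105,120,50),(125,255,255));y,x=np.nonzero(mb[205:262,262:345]);w=(onz(c,np.c_[x+262,y+205],.043)[:,:2]-O)@R
    print('box',[(w[k,1].min().round(4),w[k,1].max().round(4)) for k in [abs(w[:,0]-a)<.006 for a in(-.1,-.08,-.06)]])
```

```text
t0 -0.045 1 75 0.0378 0.0634
t0 -0.045 -1 73 -0.0634 -0.0387
t0 0.0 1 26 0.0391 0.0641
t0 0.0 -1 19 -0.0628 -0.0388
box [(np.float64(-0.0402), np.float64(0.0217)), (np.float64(-0.0396), np.float64(0.0205)), (np.float64(-0.0393), np.float64(0.021))]
t6 -0.045 1 73 0.0386 0.0634
t6 -0.045 -1 73 -0.0634 -0.0387
t6 0.0 1 26 0.0391 0.0641
t6 0.0 -1 19 -0.0628 -0.0388
box [(np.float64(0.0171), np.float64(0.0784)), (np.float64(0.0174), np.float64(0.0791)), (np.float64(0.0175), np.float64(0.0792))]
```

The lane centre is about 0.0505 and the box about 0.048. There is plenty of time, so I'll retrace the path and nudge the box 2.5 mm more.

>>> {"name": "send_rows", "arguments": {
  "rows": [
    [0.004,-0.01,0,0],
    [0.01,-0.03,0,0],
    [0.018,-0.053,0,0],
    [0.027,-0.08,0,0],
    [0.036,-0.107,0,0],
    [0.045,-0.134,0,0],
    [0.054,-0.159,0,0],
    [0.06,-0.178,0,0],
    [0.064,-0.187,0,0],
    [0.065,-0.19,0,0]
  ]
}}

```text
time_s: 10.7
tool_pos: [0.4749, 0.1053, 0.1629]
tool_rot: [-0.045, 0.999, -0.0, -0.0]
contact_force: [-0.4, 0.7, 0.0]
opening: 0.0003
grasp_force: 0.0
```

>>> {"name": "send_rows", "arguments": {
  "rows": [
    [0,0,0.01,0],
    [0,0,0.03,0],
    [0,0,0.055,0],
    [0,0,0.08,0],
    [0,0,0.105,0],
    [0,0,0.125,0],
    [0,0,0.14,0],
    [0,0,0.148,0],
    [0,0,0.15,0],
    [0,0,0.15,0]
  ]
}}

```text
time_s: 11.53
tool_pos: [0.476, 0.108, 0.0121]
tool_rot: [-0.047, 0.999, -0.0, -0.001]
contact_force: [0.2, -0.3, -0.7]
opening: -0.0003
grasp_force: 0.0
```

>>> {"name": "send_rows", "arguments": {
  "rows": [
    [0,0.003,0,0],
    [0,0.008,0,0],
    [0,0.013,0,0],
    [0,0.017,0,0],
    [0,0.0195,0,0],
    [0,0.021,0,0],
    [0,0.022,0,0],
    [0,0.0225,0,0],
    [0,0.0225,0,0],
    [0,0.0225,0,0]
  ]
}}

```text
time_s: 12.37
tool_pos: [0.4742, 0.1299, 0.0127]
tool_rot: [-0.046, 0.999, 0.0, 0.0]
contact_force: [0.5, -0.8, 0.9]
opening: 0.0
grasp_force: 0.3
```

```bash
python3 st.py; python3 wb.py w7
```

```text
t 12.3667 F [-0.0802  0.0128] z 0.0127 yaw err 0.01635694038472767 f [ 0.46 -0.81  0.87] 1.3284368371395558e-05 q6 -1.5366878502556616
ref(-.010) (array([-0.0397,  0.0219]), np.float64(-0.0037), np.int64(1545)) now (array([0.0212, 0.0822]), np.float64(0.0512), np.int64(2293))
```

>>> {"name": "send_rows", "arguments": {
  "rows": [
    [0,-0.006,0,0],
    [0,-0.015,0,0],
    [0,-0.0225,-0.005,0],
    [0,-0.0225,-0.02,0],
    [0,-0.0225,-0.045,0],
    [0,-0.0225,-0.075,0],
    [0,-0.0225,-0.105,0],
    [0,-0.0225,-0.13,0],
    [0,-0.0225,-0.145,0],
    [0,-0.0225,-0.15,0]
  ]
}}

```text
time_s: 13.25
tool_pos: [0.478, 0.1069, 0.1657]
tool_rot: [-0.046, 0.999, 0.0, 0.003]
contact_force: [0.2, -0.4, -0.4]
opening: -0.0004
grasp_force: 0.0
```

>>> {"name": "send_rows", "arguments": {
  "rows": [
    [-0.004,0.01,0,0],
    [-0.01,0.03,0,0],
    [-0.018,0.053,0,0],
    [-0.027,0.08,0,0],
    [-0.036,0.107,0,0],
    [-0.045,0.134,0,0],
    [-0.054,0.159,0,0],
    [-0.06,0.178,0,0],
    [-0.064,0.187,0,0],
    [-0.065,0.19,0,0]
  ]
}}

```text
time_s: 14.08
tool_pos: [0.5229, 0.3041, 0.1609]
tool_rot: [-0.047, 0.999, -0.0, -0.001]
contact_force: [0.3, -0.5, -0.6]
opening: 0.0001
grasp_force: 0.0
```

>>> {"name": "send_rows", "arguments": {
  "rows": [
    [0,0,0.004,0],
    [0,0,0.012,0],
    [0,0,0.022,0],
    [0,0,0.032,0],
    [0,0,0.042,0],
    [0,0,0.05,0],
    [0,0,0.055,0],
    [0,0,0.058,0],
    [0,0,0.06,0],
    [0,0,0.06,0]
  ]
}}

```text
time_s: 14.92
tool_pos: [0.5232, 0.3027, 0.1024]
tool_rot: [-0.046, 0.999, -0.0, -0.0]
contact_force: [0.8, -0.0, 0.2]
opening: 0.0002
grasp_force: 0.0
```

```bash
python3 st.py; python3 box.py t8
```

```text
t 14.9167 F [-0.0153  0.1803] z 0.1024 yaw err -0.003387191502091087 f [ 0.79 -0.03  0.2 ] 0.00018217344372083941 q6 -1.253373000169403
ref (np.float64(0.021751893444031004), np.float64(-0.04024786701731471), np.int64(283)) now (np.float64(0.08122778635933035), np.float64(0.019460188671472832), np.int64(285))
```

The box is now at 0.0503. Next, press the paddle.

>>> {"name": "send_rows", "arguments": {
  "rows": [
    [0,0,0.004,0],
    [0,0,0.009,0],
    [0,0,0.014,0],
    [0,0,0.019,0],
    [0,0,0.024,0],
    [0,0,0.028,0],
    [0,0,0.031,0],
    [0,0,0.033,0],
    [0,0,0.034,0],
    [0,0,0.034,0]
  ]
}}

```text
time_s: 15.8
tool_pos: [0.5235, 0.303, 0.0686]
tool_rot: [-0.046, 0.999, 0.0, 0.0]
contact_force: [-0.1, 4.0, 3.8]
opening: 0.0004
grasp_force: 2.0
```

```bash
python3 st.py
```

```text
t 15.8 F [-0.0151  0.1806] z 0.0686 yaw err -0.0010866003502730927 f [-0.15  3.99  3.77] 0.0003641606610405476 q6 -1.2533708369485217
```

>>> {"name": "send_rows", "arguments": {
  "rows": [
    [0,0,0.001,0],
    [0,0,0.0015,0],
    [0,0,0.002,0],
    [0,0,0.0025,0],
    [0,0,0.003,0],
    [0,0,0.003,0],
    [0,0,0.003,0],
    [0,0,0.003,0],
    [0,0,0.003,0],
    [0,0,0.003,0]
  ]
}}

```text
time_s: 16.63
tool_pos: [0.5234, 0.3028, 0.0657]
tool_rot: [-0.046, 0.999, -0.0, 0.0]
contact_force: [1.3, 5.1, 4.0]
opening: 0.0002
grasp_force: 2.2
```

```bash
python3 st.py
python3 - <<'E'
from fr import *
b=snap('scene','s9')['frame'][140:260,230:400];a=snap('top','t9')['frame'][150:270,200:410]
o=np.zeros((600,640,3),np.uint8);o[:366]=cv2.resize(a,(640,366),interpolation=2);o[366:,:331]=cv2.resize(b,(331,234),interpolation=2)
cv2.imwrite('pics/v9.png',o[:,:,::-1])
E
```

```text
t 16.6333 F [-0.0151  0.1804] z 0.0657 yaw err -0.001618286789587617 f [1.26 5.13 4.04] 0.00018819562912926385 q6 -1.2533671880819237
```

View pics/v9.png

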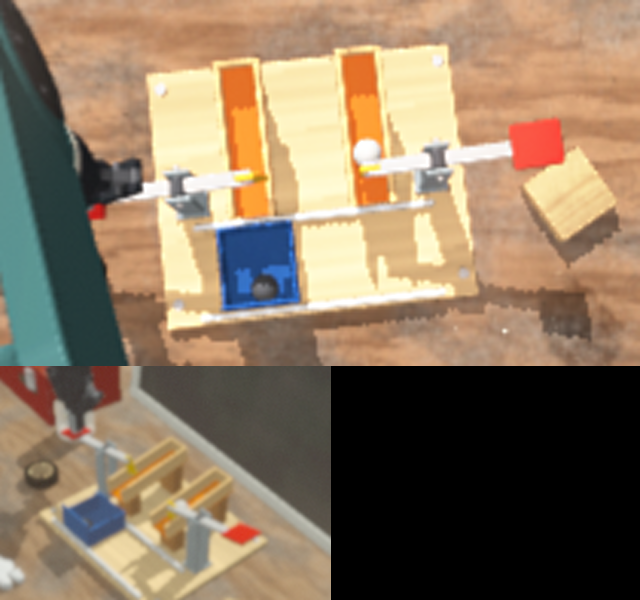

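The ball is in the box at (264,288) and the white ball is still held. I'll press a little further, so the paddle reaches its stop.

>>> {"name": "send_rows", "arguments": {
  "rows": [
    [0,0,0.001,0],
    [0,0,0.0015,0],
    [0,0,0.002,0],
    [0,0,0.0025,0],
    [0,0,0.003,0],
    [0,0,0.003,0],
    [0,0,0.003,0],
    [0,0,0.003,0],
    [0,0,0.003,0],
    [0,0,0.003,0]
  ]
}}

```text
time_s: 17.57
tool_pos: [0.5234, 0.3027, 0.0627]
tool_rot: [-0.046, 0.999, -0.0, 0.0]
contact_force: [1.5, 2.2, 5.0]
opening: -0.0
grasp_force: 2.1
```

>>> {"name": "send_rows", "arguments": {
  "rows": [
    [0,0,0.0005,0],
    [0,0,0.001,0],
    [0,0,0.0015,0],
    [0,0,0.002,0],
    [0,0,0.0025,0],
    [0,0,0.003,0],
    [0,0,0.003,0],
    [0,0,0.003,0],
    [0,0,0.003,0],
    [0,0,0.003,0]
  ]
}}

```text
time_s: 18.4
tool_pos: [0.5235, 0.3024, 0.0603]
tool_rot: [-0.047, 0.999, -0.0, 0.0]
contact_force: [0.4, -1.2, 9.1]
opening: -0.0002
grasp_force: 4.3
```

The force rose from 5 to 9 N, so the paddle is on its stop. I'll release upward and move clear.

>>> {"name": "send_rows", "arguments": {
  "rows": [
    [0,0,-0.004,0],
    [0,0,-0.01,0],
    [0,0,-0.017,0],
    [0,0,-0.024,0],
    [0,0,-0.031,0],
    [0,0,-0.038,0],
    [0,0,-0.045,0],
    [0,0,-0.055,0],
    [0,0,-0.068,0],
    [0,0,-0.08,0]
  ]
}}

```text
time_s: 19.23
tool_pos: [0.5226, 0.3027, 0.1404]
tool_rot: [-0.046, 0.999, -0.0, -0.001]
contact_force: [-0.2, -0.6, -0.1]
opening: -0.0
grasp_force: 0.0
```

>>> {"name": "send_rows", "arguments": {
  "rows": [
    [0,0,-0.015,0],
    [0.01,0,-0.03,0],
    [0.025,0.01,-0.05,0],
    [0.045,0.025,-0.06,0],
    [0.07,0.045,-0.06,0],
    [0.095,0.065,-0.06,0],
    [0.115,0.08,-0.06,0],
    [0.125,0.09,-0.06,0],
    [0.13,0.095,-0.06,0],
    [0.13,0.095,-0.06,0]
  ]
}}

```text
time_s: 20.07
tool_pos: [0.3837, 0.386, 0.2]
tool_rot: [-0.047, 0.999, 0.0, -0.0]
contact_force: [0.3, -0.4, -0.6]
opening: 0.0
grasp_force: 0.0
```

```bash
python3 st.py; python3 box.py t10
python3 - <<'E'
from fr import *
b=snap('scene','s10')['frame'][140:260,230:400];a=load('t10')['frame'][150:270,200:410]
o=np.zeros((600,640,3),np.uint8);o[:366]=cv2.resize(a,(640,366),interpolation=2);o[366:,:331]=cv2.resize(b,(331,234),interpolation=2)
cv2.imwrite('pics/v10.png',o[:,:,::-1])
E
```

```text
t 20.0667 F [-0.1465  0.2762] z 0.2 yaw err -0.11052657096171915 f [ 0.32 -0.44 -0.62] 6.836112749777979e-06 q6 -1.0046303954561726
ref (np.float64(0.021751893444031004), np.float64(-0.04024786701731471), np.int64(283)) now (np.float64(0.08122778635933035), np.float64(0.019210529591191614), np.int64(269))
```

View pics/v10.png

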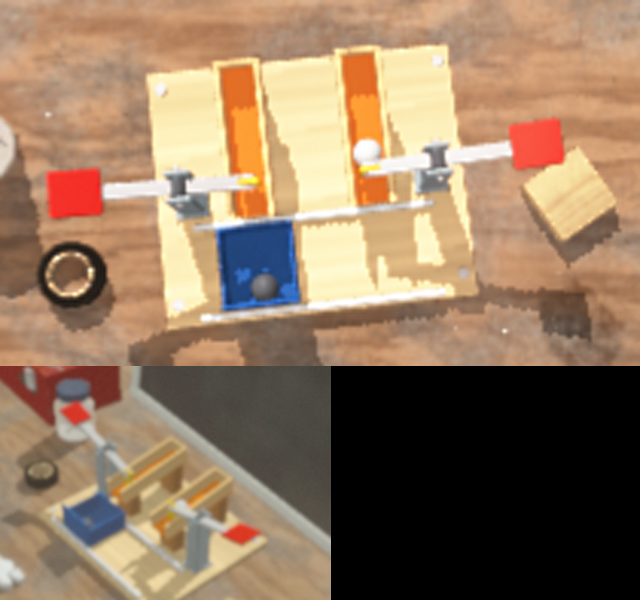

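The steel ball rests in the box at (264,286), and the left paddle is back up with its gate shut. The white ball is still held at (367,152), the tape and offcut have not moved, and the robot is clear.

```bash
python3 -c "
from cell import *
print(finish_job())"
```

```text
the job is handed in; nothing more can be done
None
```

Done and handed in at about 20 s: the steel ball is in the catch box in front of the left outlet, the left gate is shut again, the white ball is still held, and a first push passed over the box rim without moving the box, so I repeated it lower.

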